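# Lay up two mosaic samples for pressing

## Robot

A 7-joint arm with a two-finger parallel gripper is mounted at the origin on the work surface. World frame = base frame: x ahead of the robot, y to its left, z up, the work surface at z = 0. Lengths are in m, angles in rad, forces in N, time in s.
With the tool pointing down it reaches from about 0.425 to 0.925 m from the base axis. Payload 6.8 kg.
Tool frame: the origin (TCP) lies at the very end of the fingers, on their centre line; the grasp point (between the pads) lies 19 mm behind it; z points along the fingers, y is the line along which they close (so a half turn about z gives the same grasp; the last joint's range is limited). The gripper opens to 85 mm and grips with 20 to 120 N. Pads are 22 mm wide; open, the fingers measure 114 mm over their backs; the gripper's body (76 mm by 85 mm) begins 54 mm behind the grasp point. The pads swing forward as they close: fully open they stand 13 mm farther back than shut.
Start: joints at [-1.348, 0.477, 0.022, 1.555, -0.011, 1.109, -0.083], TCP at [0.219, 0.638, 0.231] pointing down, gripper open.
Joint ranges: [-2.96, 2.96], [-0.34, 2.1], [-1.41, 1.46], [0.24, 2.44], [-1.37, 4.51], [0.17, 1.92], [-2.96, 2.96]. Speed limits (rad/s): [2.39, 2.39, 3.14, 3.14, 3.14, 3.14, 3.14].

## Interface

Orientations are given as a unit quaternion [w, x, y, z].
In Python, from station import bot gives the robot as it stands. The module is installed in compiled form; this text tells all that it offers.
- The arm moves only by the shell command python3 -m jog 'ROWS' [OPENING] [FORCE]. ROWS is JSON, a list of rows, each a list of 4 numbers: the shift along the tool's x, y, z in cm, then the turn about the tool's z in rad. In form: [[x, y, z, spin], ...]. A call has 1 to 20 rows; each row is the pose to reach, as a shift and turn from the pose commanded when the call began, along the tool's axes at that moment; what a row does not reach only later rows make up. A row lasts 1/12 s, in which the tool goes at most 41.7 mm and 7.16 degrees, less where a joint would pass 70% of its speed; a pose out of reach is approached as far as the arm can. A call with a gripper value outside its range is refused whole. OPENING is the closure, from -1 (fully open) to 1 (shut), set as the call begins (- or left out, the last holds). The fingers move at their own pace and stop on an object; FORCE is the grip in N (left out, the last holds). Time passes only in rows, so rows that repeat a pose let the fingers close. It gives the time, the measured TCP pose, the force, the opening and the grip force at its end, in the units of the state.
- bot.get_obs(): the state, without advancing time (a new reading comes with each control period).
- bot.read_camera(name): name is "scene" or "top" or "wrist"; returns a dict with "pixels" (384x512x3 uint8, red, green, blue), "depth" (384x512 float32, m along the optical axis (not along the pixel's ray), 0 where there is no reading), "fovy" (degrees; the focal length in pixels is half the picture's height over the tangent of half this angle, whatever the lens; pixels are square), "cx", "cy" (the principal point, pixels), "pose" (4x4, takes a point from camera to world coordinates). Camera axes: x right, y down, z forward; pixel columns grow to the right and rows downward; lengths in m; the calibration is good to about 2 mm. A picture is of the moment at which its call begins.
- bot.hand_in(): hands the job in; it is judged then, once.
The state is a dict: "t": time; "q": joint angles; "joint_vel": joint speeds; "joint_torque": joint torques, N m; "eef_pos": TCP position; "tool_rot": TCP orientation; "contact_force": force on the tool from outside, world axes, zero at the start; "torque": the same for the moment, N m; "gripper_width": opening from 0.0 (shut) to 1.0 (fully open); "grasp_force": force on a finger pad.
Only numpy, scipy, OpenCV 4.12 (cv2) and the standard library are available. Lean on these libraries where they do the work, as an engineer would, in place of code of your own. Each camera call takes 0.05 s, during which the arm holds its last target. There are 200 camera calls.

## Task

Build one pressing stack on the dark slate bed, squared up with the bed and each piece centred on the one under it: first the red sample, then the plywood board, then the blue sample (both samples tile side up), and last the brass weight standing upright in the middle on top, set down gently, not dropped, so that the glass does not crack. Leave the yellow-ochre sample, the tub, the glue bottle and the nippers where they are.

Things in the scene. Friction and masses are not known exactly. Their poses are not given: they have to be found in the camera images.
- slate_bed: dark grey slate slab fixed to the bench, 130 (x, long) x 100 (y) x 14 mm thick; the place for the stack. Origin: centre of the underside, on the bench; z up. The other slab of the same size, light brown cork, is not used.
- cork_bed: light brown cork slab fixed to the bench, same size as the slate bed: 130 (x) x 100 (y) x 14 mm; not used. Origin: centre of the underside.
- red_sample: loose mosaic sample with terracotta-red tiles on a pale mortar back, a rigid flat block 90 (x, long) x 60 (y) x 14 mm thick, about 160 g. Origin: centre of the underside; z up out of the tile side. It lies tile side up on the bench at the start; grip it across y (60 mm).
- ply_board: loose plain plywood board, rigid, 100 (x, long) x 64 (y) x 12 mm thick, about 55 g. Origin: centre of the underside; z up. Grip it across y (64 mm).
- blue_sample: loose mosaic sample with blue glass tiles on a pale mortar back, a rigid flat block 80 (x, long) x 54 (y) x 14 mm thick, about 130 g. Origin: centre of the underside; z up out of the tile side. It lies tile side up at the start; grip it across y (54 mm).
- weight: loose turned brass weight, about 0.55 kg, round, 62 mm tall: body 54 mm diameter up to 34 mm high, tapering to an 18 mm neck, and on top a knob of 28 mm diameter from 44 to 62 mm above the underside. Origin: centre of the underside; z is its axis, up; standing upright at the start. Grip it by the knob.
- ochre_sample: loose mosaic sample with yellow-ochre tiles, 80 (x) x 54 (y) x 14 mm, still drying: bystander, leave it alone. Origin: centre of the underside.
- tub: round white plastic tub of loose stone chips, 120 mm diameter at the rim, 75 mm tall: bystander. Origin: centre of the underside.
- glue_bottle: white round glue bottle with an orange cap, 56 mm diameter, 150 mm tall: bystander. Origin: centre of the underside.
- nippers: tile nippers lying flat, red handles, dark steel jaws, about 150 mm long and 14 mm high: bystander. Origin: about the middle of the tool, at bench height.
Not all that is in view belongs to the job. There is more than one size of the ply_board; the job needs the smaller.

How it is judged:
On the way, in this order (a step that is already met when the one before it is completed fails the run):
1. the red sample lies flat, centred and square on the slate bed (horizontal distance between red_sample and slate_bed below 0.015 m and z of red_sample in the frame of slate_bed between 0.01 and 0.018 m and angle between red_sample's own z axis and vertical below 0.08 rad and angle between the x axis of red_sample and the x axis of slate_bed, either way round below 0.2 rad), for 0.2 s.
2. the plywood board lies flat, centred and square on the red sample (all of step 1 and horizontal distance between ply_board and red_sample below 0.012 m and z of ply_board in the frame of red_sample between 0.01 and 0.018 m and angle between ply_board's own z axis and vertical below 0.08 rad and angle between the x axis of ply_board and the x axis of red_sample, either way round below 0.2 rad), for 0.2 s.
3. the blue sample lies flat, centred and square on the board (all of step 2 and horizontal distance between blue_sample and ply_board below 0.012 m and z of blue_sample in the frame of ply_board between 0.008 and 0.016 m and angle between blue_sample's own z axis and vertical below 0.08 rad and angle between the x axis of blue_sample and the x axis of ply_board, either way round below 0.2 rad), for 0.2 s.
4. the weight stands on the blue sample (all of step 3 and horizontal distance between weight and blue_sample below 0.012 m and z of weight in the frame of blue_sample between 0.01 and 0.018 m and angle between weight's own z axis and vertical below 0.08 rad), for 0.2 s.
At the end, for the whole second after the job is handed in: Slate bed, red sample (centre within 15 mm of the bed's), plywood board, blue sample, upright weight: each centred within 12 mm on the piece below, long sides within 0.2 rad, flat (4 mm in height, 0.08 rad tilt), tile sides up, released and at rest (all of step 4 and linear speed of each of red_sample, ply_board, blue_sample, weight below 0.02 m/s); the robot touches nothing.
It fails at once if the yellow-ochre sample, the tub, the glue bottle or the nippers are moved by more than 20 mm (distance of any of ochre_sample, tub, glue_bottle, nippers from where it was at the start of the episode above 0.02 m).
It fails at once if the weight is rammed onto the blue sample (over 80 N) (contact force between weight and blue_sample above 80 N).
It fails at once if the weight is dropped from more than about 10 mm (falls free faster than 0.45 m/s) (contact force between the fingers and weight below 0.1 N and linear speed of weight above 0.45 m/s).
It also fails if it takes over 120 s, if anything falls off the work surface, if the arm or the gripper's body presses on something with over 40 N, if the wrist force passes 120 N, or if a joint passes its speed limit or range.

## Working session

There is one attempt and no reset: what is moved stays moved. The work goes in short steps, Python scripts to look and compute and a shell command to move; the robot and the scene stay as the last step left them, time stands still between calls to the robot, and variables do not carry over. Pictures are saved under pics/ and viewed, at most 15 in all, crops included, and the job is handed in when it is done.

```bash
mkdir -p pics
cat > h.py <<'E'
import numpy as np, cv2
from station import bot
def cam(n):
    c=bot.read_camera(n); c['f']=192/np.tan(np.radians(c['fovy'])/2); return c
def save(c,fn): cv2.imwrite('pics/'+fn,c['pixels'][...,::-1])
def ray(c,uv,z):
    uv=np.atleast_2d(np.array(uv,float)); P=np.array(c['pose'])
    d=np.c_[(uv[:,0]-c['cx'])/c['f'],(uv[:,1]-c['cy'])/c['f'],np.ones(len(uv))]@P[:3,:3].T
    return P[:3,3]+d*((z-P[2,3])/d[:,2])[:,None]
def cloud(c):
    v,u=np.mgrid[:384,:512]; D=c['depth']; P=np.array(c['pose'])
    p=np.stack([(u-c['cx'])/c['f']*D,(v-c['cy'])/c['f']*D,D],-1)
    return p@P[:3,:3].T+P[:3,3]
E
python3 - <<'E'
from h import *
o=bot.get_obs(); print({k:np.round(v,3) for k,v in o.items()})
for n in ['scene','top','wrist']:
    c=cam(n); save(c,n+'0.png'); print(n,c['f'],c['cx'],c['cy'],np.round(c['pose'],3).tolist())
E
```

```text
{'t': np.float64(0.0), 'q': array([-1.348,  0.478,  0.022,  1.556, -0.011,  1.109, -0.083]), 'joint_vel': array([ 0.002, -0.   , -0.   ,  0.001,  0.   ,  0.   , -0.   ]), 'joint_torque': array([-1.0000e-03, -5.9647e+01,  1.6070e+00, -2.8121e+01,  1.2000e-02,
        9.0000e-03,  0.0000e+00]), 'eef_pos': array([0.219, 0.638, 0.23 ]), 'tool_rot': array([-0.   ,  0.165,  0.986, -0.001]), 'contact_force': array([ 0.156, -0.51 , -0.065]), 'torque': array([ 0.032, -0.023, -0.008]), 'grasp_force': np.float64(0.0), 'gripper_width': np.float64(1.0)}
scene 397.31221752280305 261.14404274756356 190.6761402909717 [[-0.728, 0.44, -0.526, 1.194], [0.686, 0.474, -0.552, 0.723], [0.007, -0.763, -0.647, 0.899], [0.0, 0.0, 0.0, 1.0]]
top 420.2717636608652 263.6920939412324 193.9598298448743 [[0.028, -0.987, 0.155, 0.297], [-1.0, -0.028, 0.003, 0.001], [0.001, -0.155, -0.988, 1.307], [0.0, 0.0, 0.0, 1.0]]
wrist 284.26899988043033 252.2990873695916 193.63279531650554 [[0.324, 0.913, 0.247, 0.157], [0.946, -0.312, -0.087, 0.66], [-0.002, 0.262, -0.965, 0.373], [0.0, 0.0, 0.0, 1.0]]
```

View pics/top0.png

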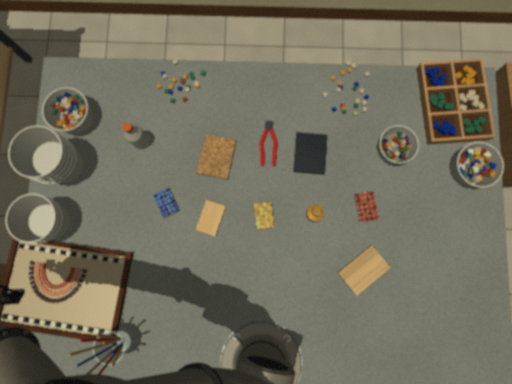

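View pics/scene0.png

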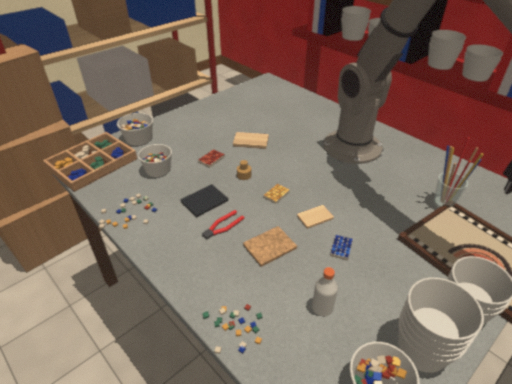

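The top view shows red (367,207), blue (166,203), small board (210,218), large board (365,270), slate (311,153), weight (316,213), ochre (264,215) and nippers (268,145). The scene view shows the same layout. Next I measure coarse poses and heights.

```bash
cat >> h.py <<'E'
def seg(c,uv,tol=40,r=45,box=None):
    """Blob around a seed: pixels near the seed colour (Lab chroma + light)."""
    im=cv2.cvtColor(cv2.GaussianBlur(c['pixels'],(3,3),0),cv2.COLOR_RGB2LAB).astype(float)
    u,v=map(int,uv); ref=np.median(im[v-2:v+3,u-2:u+3].reshape(-1,3),0)
    m=(np.linalg.norm((im-ref)*[.5,1.5,1.5],axis=2)<tol).astype(np.uint8)
    w=np.zeros_like(m); w[max(v-r,0):v+r,max(u-r,0):u+r]=1
    m=cv2.morphologyEx(m*w,cv2.MORPH_CLOSE,np.ones((5,5)))
    n,l,s,_=cv2.connectedComponentsWithStats(m)
    return l==l[v,u] if l[v,u] else l==1+np.argmax(s[1:,4])
def rect(c,m,z):
    cs=max(cv2.findContours(m.astype(np.uint8),0,1)[0],key=cv2.contourArea)[:,0]
    p=ray(c,cs,z)[:,:2]
    (x,y),(w,h),a=cv2.minAreaRect((p*1000).astype(np.float32))
    if w<h: w,h,a=h,w,a+90
    return x,y,w,h,(a+90)%180-90
def tri(c1,u1,c2,u2):
    """Closest point of two rays, with the gap."""
    A=[];b=[]
    for c,u in((c1,u1),(c2,u2)):
        o=np.array(c['pose'])[:3,3]; d=ray(c,u,0)[0]-o; d/=np.linalg.norm(d)
        M=np.eye(3)-np.outer(d,d); A.append(M); b.append(M@o)
    x=np.linalg.solve(A[0]+A[1],b[0]+b[1]); return x,np.linalg.norm(A[0]@x-b[0])+np.linalg.norm(A[1]@x-b[1])
E
python3 - <<'E'
from h import *
t=cam('top'); s=cam('scene'); P=cloud(t)
T=dict(red=(367,207),blue=(166,203),ply=(210,218),big=(365,270),slate=(311,153),weight=(316,213),ochre=(264,215),cork=(216,157))
S=dict(red=(211,158),blue=(342,246),ply=(315,216),big=(251,140),slate=(204,200),weight=(244,166),ochre=(277,193),cork=(271,245))
vis=t['pixels'].copy()
for k in T:
    m=seg(t,T[k],30); ms=seg(s,S[k],30)
    e=cv2.erode(m.astype(np.uint8),np.ones((3,3)))>0
    z=np.median(P[e][:,2]); c=np.argwhere(m).mean(0)[::-1]; cs=np.argwhere(ms).mean(0)[::-1]
    x,g=tri(t,c,s,cs); vis[m]=vis[m]//2+[0,127,0]
    print(k,'depth z %.4f'%z,'tri',np.round(x,4),'gap %.4f'%g,'rect',np.round(rect(t,m,z),1),m.sum(),ms.sum())
cv2.imwrite('pics/seg.png',vis[100:310,130:420,::-1].repeat(2,0).repeat(2,1))
E
```

```text
red depth z 0.0128 tri [ 0.4717 -0.3163  0.0062] gap 0.0004 rect [ 471.  -314.2   90.7   61.4   10.5] 571 207
blue depth z 0.0132 tri [0.4665 0.3102 0.0071] gap 0.0000 rect [466.3 309.2  82.1  55.4  27.7] 458 330
ply depth z 0.0115 tri [0.4232 0.1693 0.0057] gap 0.0004 rect [422.9 168.6 102.4  66.  -16.9] 696 477
big depth z 0.0157 tri [ 0.2754 -0.3058  0.01  ] gap 0.0006 rect [ 276.4 -304.9  136.9   88.2  -50.1] 1336 459
slate depth z 0.0130 tri [ 6.398e-01 -1.402e-01 -5.000e-04] gap 0.0009 rect [ 636.5 -138.8  136.4  105.1   -3.3] 1373 913
weight depth z 0.0371 tri [ 0.4465 -0.1553  0.0177] gap 0.0001 rect [ 444.4 -154.    52.1   51.7    0.7] 250 289
ochre depth z 0.0125 tri [0.4353 0.0037 0.0073] gap 0.0000 rect [435.3   3.6  80.8  54.2   9.7] 448 243
cork depth z 0.0133 tri [0.6194 0.1601 0.0055] gap 0.0011 rect [617.8 159.4 135.5 104.1  -9.8] 1352 1186
```

View pics/seg.png

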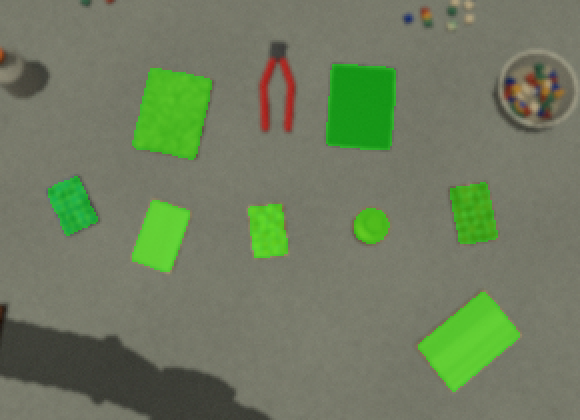

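View pics/wrist0.png

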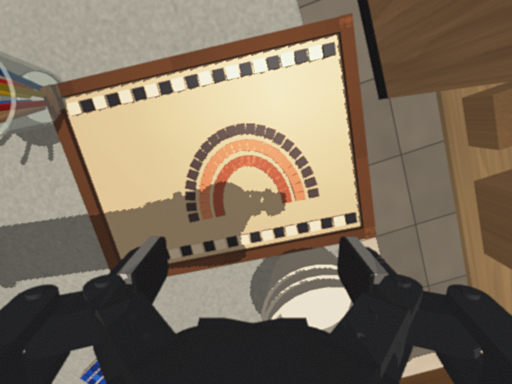

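The masks follow the pieces cleanly. The wrist view shows the tray below the hand, with the fingertips at about (150,250) and (355,250). I'll work out the approach to the red sample.

```bash
cat >> h.py <<'E'
from scipy.spatial.transform import Rotation as R
def plan(*pts):
    """Each pt: x,y,z (m), world angle of the tool's y (deg) -> row in cm, rad from the present pose."""
    o=bot.get_obs(); q=o['tool_rot']; M=R.from_quat([q[1],q[2],q[3],q[0]]).as_matrix()
    a0=np.degrees(np.arctan2(M[1,1],M[0,1]))
    print('t %.1f tcp'%o['t'],np.round(o['eef_pos'],4),'yaw %.1f'%a0,'tilt',np.round(M[:2,2],3),'q',np.round(o['q'],2))
    for x,y,z,a in pts:
        d=M.T@(np.array([x,y,z])-o['eef_pos'])*100
        print(np.round(d,2), 'spin %.3f'%-np.radians((a-a0+180)%360-180))
E
python3 -c "
from h import *
plan((.52,.25,.25,90),(.471,-.314,.2,100.5))"
```

```text
t 0.2 tcp [0.2192 0.6382 0.2309] yaw 71.0 tilt [-0.    -0.001] q [-1.35  0.48  0.02  1.56 -0.01  1.11 -0.08]
[-41.06 -26.94  -1.89] spin -0.331
[-54.75 -81.87   3.16] spin -0.514
```

```bash
python3 -m jog '[[-41,-27,-1.9,-0.33],[-41,-27,-1.9,-0.33],[-41,-27,-1.9,-0.33],[-41,-27,-1.9,-0.33],[-41,-27,-1.9,-0.33],[-41,-27,-1.9,-0.33],[-41,-27,-1.9,-0.33],[-41,-27,-1.9,-0.33],[-41,-27,-1.9,-0.33],[-41,-27,-1.9,-0.33],[-41,-27,-1.9,-0.33],[-41,-27,-1.9,-0.33],[-41,-27,-1.9,-0.33]]' -1; python3 -c "
from h import *
plan((.471,-.314,.2,100.5))"
```

```text
t: 1.33
eef_pos: [0.5242, 0.2416, 0.2509]
tool_rot: [0.002, 0.006, 1.0, -0.002]
contact_force: [-0.5, 0.3, 0.7]
gripper_width: 0.998
grasp_force: 0.0
t 1.3 tcp [0.5242 0.2416 0.2509] yaw 89.3 tilt [ 0.003 -0.003] q [-0.65  0.3   0.14  1.78 -0.04  1.06  1.06]
[  4.65 -55.61   5.25] spin -0.196
```

```bash
python3 -m jog '[[4.6,-55.6,5.2,-0.2],[4.6,-55.6,5.2,-0.2],[4.6,-55.6,5.2,-0.2],[4.6,-55.6,5.2,-0.2],[4.6,-55.6,5.2,-0.2],[4.6,-55.6,5.2,-0.2],[4.6,-55.6,5.2,-0.2],[4.6,-55.6,5.2,-0.2],[4.6,-55.6,5.2,-0.2],[4.6,-55.6,5.2,-0.2],[4.6,-55.6,5.2,-0.2],[4.6,-55.6,5.2,-0.2],[4.6,-55.6,5.2,-0.2],[4.6,-55.6,5.2,-0.2],[4.6,-55.6,5.2,-0.2],[4.6,-55.6,5.2,-0.2]]'; python3 -c "
from h import *
c=cam('wrist');save(c,'w1.png')
plan((.471,-.314,.2,100.5))"
```

```text
t: 2.67
eef_pos: [0.4723, -0.3068, 0.198]
tool_rot: [-0.0, -0.098, 0.995, 0.0]
contact_force: [0.0, 0.8, -0.5]
gripper_width: 1.0
grasp_force: 0.0
t 2.7 tcp [ 0.473  -0.3053  0.198 ] yaw 101.4 tilt [-0.     0.001] q [ 0.15  0.34  0.39  1.88 -0.16  0.95  2.38]
[ 0.37 -0.82 -0.2 ] spin 0.016
```

View pics/w1.png

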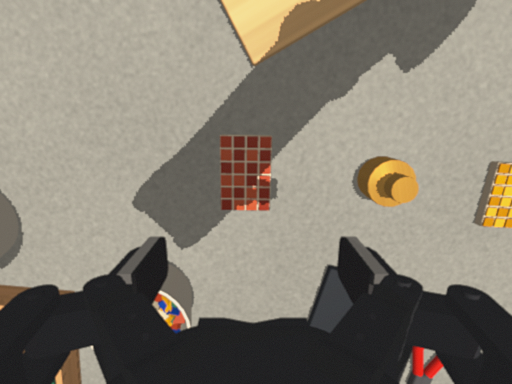

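The wrist view shows red at (246,173), half in the arm's shadow, the weight at (390,182), and a slate corner at (330,295). I'll refine red by hue and compare with the top view.

```bash
cat >> h.py <<'E'
def hue(c,lo,hi,smin=70,vmin=30,near=None,k=5):
    h=cv2.cvtColor(c['pixels'],cv2.COLOR_RGB2HSV)
    m=((h[...,0]-lo)%180<=(hi-lo)%180)&(h[...,1]>=smin)&(h[...,2]>=vmin)
    m=cv2.morphologyEx(m.astype(np.uint8),cv2.MORPH_CLOSE,np.ones((k,k)))
    n,l,s,ct=cv2.connectedComponentsWithStats(m)
    ok=[i for i in range(1,n) if s[i,4]>80]
    i=min(ok,key=lambda i:np.linalg.norm(ct[i]-near)) if near is not None else max(ok,key=lambda i:s[i,4])
    return l==i
def zmed(c,m):
    return np.median(cloud(c)[cv2.erode(m.astype(np.uint8),np.ones((3,3)))>0][:,2])
def cen(m): return np.argwhere(m).mean(0)[::-1]
E
python3 - <<'E'
from h import *
c=cam('wrist'); m=hue(c,170,12,80,near=(246,173)); z=zmed(c,m)
print('red wrist',z,np.round(rect(c,m,.014),1))
t=cam('top'); 
r=rect(c,m,.014)
try:
    mt=hue(t,170,12,80,near=(367,207)); print('top',np.round(rect(t,mt,.014),1)); print(tri(c,cen(m),t,cen(mt)))
except Exception as e: print(e)
x,y,w,h,a=r
plan((x/1e3,y/1e3,.05,a+90),(x/1e3,y/1e3,.001,a+90))
E
```

```text
Traceback (most recent call last):
  File "h.py", line 51, in hue
    i=min(ok,key=lambda i:np.linalg.norm(ct[i]-near)) if near is not None else max(ok,key=lambda i:s[i,4])
      ~~~^^^^^^^^^^^^^^^^^^^^^^^^^^^^^^^^^^^^^^^^^^^^
ValueError: min() iterable argument is empty
```

```bash
sed -i "s/(h\[...,0\]-lo)/(h[...,0].astype(int)-lo)/" h.py
cat > m.py <<'E'
from h import *
c=cam('wrist'); m=hue(c,170,12,80,near=(246,173)); z=zmed(c,m)
print('red wrist',z,np.round(rect(c,m,.014),1))
t=cam('top'); 
r=rect(c,m,.014)
mt=hue(t,170,12,80,near=(367,207)); print('top',np.round(rect(t,mt,.014),1)); print(tri(c,cen(m),t,cen(mt)))
x,y,w,h,a=r
plan((x/1e3,y/1e3,.05,a+90),(x/1e3,y/1e3,.001,a+90))
E
python3 m.py
```

```text
red wrist 0.013790093849193386 [ 472.8 -315.2   88.5   58.8   10.1]
top [ 470.2 -314.6   87.9   58.9   10.5]
(array([ 0.46374722, -0.31446709,  0.02256474]), np.float64(0.010447755801777397))
t 2.9 tcp [ 0.4736 -0.3042  0.1983] yaw 101.6 tilt [0.    0.001] q [ 0.15  0.34  0.39  1.88 -0.16  0.95  2.38]
[ 0.31 -1.08 14.83] spin 0.025
[ 0.31 -1.08 19.73] spin 0.025
```

```bash
python3 -m jog '[[0.3,-1.1,4,0.025],[0.3,-1.1,8,0.025],[0.3,-1.1,12,0.025],[0.3,-1.1,15,0.025],[0.3,-1.1,17,0.025],[0.3,-1.1,18.5,0.025],[0.3,-1.1,19.5,0.025],[0.3,-1.1,19.9,0.025],[0.3,-1.1,19.9,0.025],[0.3,-1.1,19.9,0.025]]'; python3 -m jog '[[0,0,0,0],[0,0,0,0],[0,0,0,0],[0,0,0,0],[0,0,0,0],[0,0,0,0],[0,0,0,0],[0,0,0,0]]' 1 40;  python3 - <<'E'
from h import *
c=cam('wrist');save(c,'w2.png');plan()
E
```

```text
t: 3.7
eef_pos: [0.4728, -0.3174, 0.0001]
tool_rot: [0.001, -0.087, 0.996, -0.0]
contact_force: [0.3, 0.5, 0.3]
gripper_width: 0.999
grasp_force: 0.0
t: 4.37
eef_pos: [0.4727, -0.3175, 0.0006]
tool_rot: [0.001, -0.087, 0.996, -0.0]
contact_force: [-1.4, 2.1, 6.6]
gripper_width: 0.686
grasp_force: 42.3
t 4.4 tcp [ 0.4727 -0.3175  0.0006] yaw 100.0 tilt [ 0.001 -0.   ] q [ 0.27  0.64  0.28  1.98 -0.31  0.56  2.5 ]
```

View pics/w2.png

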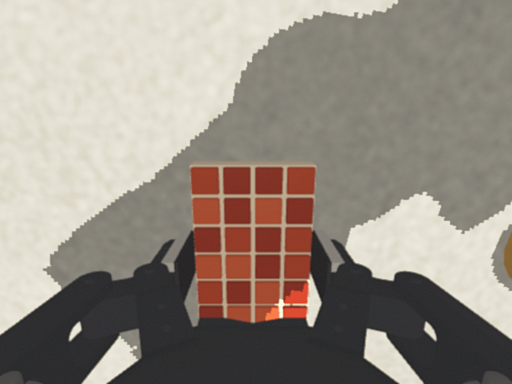

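Red is gripped squarely between the pads. I'll lift it and look at the slate from beyond it.

```bash
python3 -m jog '[[0,0,-1,0],[0,0,-3,0],[0,0,-7,0],[0,0,-11,0],[0,0,-15,0],[0,0,-19,0],[0,0,-20,0],[0,0,-20,0],[0,0,-20,0],[0,0,-20,0]]'; python3 -c "
from h import *
plan((.72,-.14,.2,86.7))"
```

```text
t: 5.25
eef_pos: [0.4709, -0.3165, 0.1975]
tool_rot: [-0.001, -0.087, 0.996, 0.001]
contact_force: [-0.2, 0.1, -2.1]
gripper_width: 0.689
grasp_force: 44.5
t 5.2 tcp [ 0.4709 -0.3165  0.1975] yaw 100.0 tilt [-0.003  0.002] q [ 0.16  0.35  0.41  1.87 -0.17  0.95  2.39]
[-27.59  13.06  -0.29] spin 0.232
```

```bash
python3 -m jog '[[-27.6,13,-0.3,0.232],[-27.6,13,-0.3,0.232],[-27.6,13,-0.3,0.232],[-27.6,13,-0.3,0.232],[-27.6,13,-0.3,0.232],[-27.6,13,-0.3,0.232],[-27.6,13,-0.3,0.232],[-27.6,13,-0.3,0.232],[-27.6,13,-0.3,0.232],[-27.6,13,-0.3,0.232],[-27.6,13,-0.3,0.232],[-27.6,13,-0.3,0.232],[-27.6,13,-0.3,0.232]]'
python3 - <<'E'
from h import *
c=cam('wrist');save(c,'w3.png');plan()
E
```

```text
t: 6.33
eef_pos: [0.7203, -0.1432, 0.2019]
tool_rot: [-0.001, 0.03, 1.0, -0.0]
contact_force: [0.2, -0.1, -1.0]
gripper_width: 0.687
grasp_force: 44.5
t 6.4 tcp [ 0.7206 -0.1429  0.2022] yaw 86.6 tilt [-0. -0.] q [-0.13  0.63  0.39  1.44 -0.25  1.13  1.81]
```

View pics/w3.png

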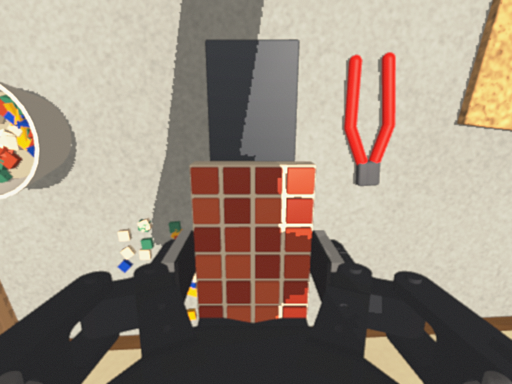

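The slate's near edge runs from (206,40) to (298,40), and the held sample hides its far end. I'll fix its centre from the near corners and the known half length, and check that against the top view.

Run:
```python
from h import *
c=cam('wrist'); g=cv2.cvtColor(c['pixels'],cv2.COLOR_RGB2HSV); P=cloud(c)
m=(g[...,2]<110)&(P[...,2]>.007)&(P[...,2]<.022); m[158:]=0; m[:,:190]=0; m[:,315:]=0
m=cv2.morphologyEx(m.astype(np.uint8),cv2.MORPH_OPEN,np.ones((5,5)))>0
print('slate z',zmed(c,m)); L=[];Rr=[];
for v in range(50,150,2):
    u=np.flatnonzero(m[v]); L.append((u[0]-.5,v)); Rr.append((u[-1]+.5,v))
Tt=[(u,np.flatnonzero(m[:,u])[0]-.5) for u in range(215,290,2)]
z=.014
def fit(p):
    p=ray(c,p,z)[:,:2]; return cv2.fitLine(p.astype(np.float32),cv2.DIST_HUBER,0,.001,.001).ravel()
l,r,t=fit(L),fit(Rr),fit(Tt)
def X(a,b):
    s=np.linalg.solve(np.c_[a[:2],-b[:2]],b[2:]-a[2:]); return a[2:]+s[0]*a[:2]
A,B=X(l,t),X(r,t); d=l[:2]*np.sign(l[0])+r[:2]*np.sign(r[0]); d/=np.linalg.norm(d)
print('corners',A,B,np.linalg.norm(A-B),'ang',[np.degrees(np.arctan(k[1]/k[0])) for k in (l,r)],'edge',np.degrees(np.arctan2(*(B-A)[::-1])))
print('centre',(A+B)/2+d*.065)
# held sample
m=hue(c,170,12,80,near=(253,240)); z=zmed(c,m); print('held z',z)
v=np.argwhere(m)[:,0].min(); e=[(u,np.flatnonzero(m[:,u])[0]-.5) for u in range(200,308,3)]
p=ray(c,e,z); print('near edge mean',p.mean(0)); 
lr=[ray(c,[np.flatnonzero(m[v])[[0,-1]][k],v],z)[0][:2] for v in range(170,225,5) for k in(0,1)]; print('side mid',np.mean(lr,0), np.degrees(np.arctan2(*(np.array(lr[-2])-lr[0])[::-1])))
t=cam('top'); mt=seg(t,(311,153),30); print('top',np.round(rect(t,mt,.014),1))
plan()
```

```text
slate z 0.014118636481126462Traceback (most recent call last):
  File "<stdin>", line 8, in <module>
IndexError: index 0 is out of bounds for axis 0 with size 0
```

```bash
cat > sl.py <<'E'
from h import *
c=cam('wrist'); g=cv2.cvtColor(c['pixels'],cv2.COLOR_RGB2GRAY)
print(g[60,190:312:6],g[140,190:312:6],g[30:50,230])
m=(g<115); m[158:]=0; m[:,:190]=0; m[:,315:]=0
sh=g[100:140,190:200]; 
m=cv2.morphologyEx(m.astype(np.uint8),cv2.MORPH_OPEN,np.ones((5,5)))>0
n,l,s,_=cv2.connectedComponentsWithStats(m.astype(np.uint8)); m=l==1+np.argmax(s[1:,4]); print(s)
E
python3 sl.py
```

```text
[119 117 116  58  59  57  57  58  58  59  59 124 128 131 132 136 136 137
 175 210 212] [115 119 118  91  52  53  54  54  53 111 111 112 113 114 116 116 118 119
 212 212 209] [117 119 117 120 118 118 118 116 102  69  56  59  60  60  61  62  60  59
  61  60]
[[     0      0    512    384 190594]
 [   192     20      7      7     46]
 [   201     37     78    121   5968]]
```

```bash
cat > sl.py <<'E'
from h import *
c=cam('wrist'); g=cv2.cvtColor(c['pixels'],cv2.COLOR_RGB2GRAY)
m=g<88; m[:,250:]=g[:,250:]<165; m[158:]=0; m[:,:190]=0; m[:,315:]=0
L=[];Rr=[]
for v in range(55,150,2):
    u=np.flatnonzero(m[v]); L.append((u[0]-.5,v)); Rr.append((u[-1]+.5,v))
Tt=[(u,25+np.flatnonzero(m[25:,u])[0]-.5) for u in [*range(213,240,2),*range(272,292,2)]]
z=.014
def fit(p):
    p=ray(c,p,z)[:,:2]; return cv2.fitLine(p.astype(np.float32),cv2.DIST_HUBER,0,.001,.001).ravel()
l,r,t=fit(L),fit(Rr),fit(Tt)
def X(a,b):
    s=np.linalg.solve(np.c_[a[:2],-b[:2]],b[2:]-a[2:]); return a[2:]+s[0]*a[:2]
A,B=X(l,t),X(r,t); d=l[:2]*np.sign(l[0])+r[:2]*np.sign(r[0]); d/=np.linalg.norm(d)
print('corners',A,B,np.linalg.norm(A-B),'ang',[np.degrees(np.arctan(k[1]/k[0])) for k in (l,r)],'edge',np.degrees(np.arctan2(*(B-A)[::-1])))
C=(A+B)/2+d*.065; print('centre',C)
m=hue(c,170,12,80,near=(253,240)); z=zmed(c,m); print('held z',z)
e=[(u,np.flatnonzero(m[:,u])[0]-.5) for u in range(200,308,3)]
p=ray(c,e,z); print('near edge mean',p.mean(0))
lr=[ray(c,[np.flatnonzero(m[v])[[0,-1]][k],v],z)[0][:2] for v in range(170,225,5) for k in(0,1)]; print('side mid',np.mean(lr,0), np.degrees(np.arctan2(*(np.array(lr[-2])-lr[0])[::-1])))
t=cam('top'); mt=seg(t,(311,153),30); print('top',np.round(rect(t,mt,.014),1))
plan((*C,.06,np.degrees(np.arctan2(d[1],d[0]))+90))
E
python3 sl.py
```

```text
corners [ 0.5732159 -0.1847189] [ 0.5775415  -0.08519289] 0.09961997 ang [np.float32(-3.3411276), np.float32(-3.2851248)] edge 87.51139
centre [ 0.64027    -0.13871242]
held z 0.21568468244266553
near edge mean [ 0.67729266 -0.13940196  0.21568468]
side mid [ 0.69089832 -0.14030204] -3.2190010162014873
top [ 656.6 -132.7  320.9  214.2  -13.5]
t 6.6 tcp [ 0.7212 -0.1419  0.2026] yaw 86.7 tilt [0. 0.] q [-0.14  0.63  0.39  1.44 -0.25  1.13  1.81]
[ 8.11 -0.16 14.26] spin -0.000
```

Slate centre comes out at about (0.639,-0.139) at -3.3°, with its top at 14.1 mm. The held sample's underside is 1 mm below the TCP. I'll place it now.

```bash
python3 -m jog '[[4.1,-0.1,0,0],[8.2,-0.2,0,0],[8.2,-0.2,4,0],[8.2,-0.2,8,0],[8.2,-0.2,12,0],[8.2,-0.2,15,0],[8.2,-0.2,17,0],[8.2,-0.2,18,0],[8.2,-0.2,18.4,0],[8.2,-0.2,18.6,0],[8.2,-0.2,18.6,0],[8.2,-0.2,18.6,0]]'; python3 -c "
from h import *
plan()"
```

```text
t: 7.58
eef_pos: [0.6406, -0.1392, 0.0179]
tool_rot: [0.001, 0.029, 1.0, -0.0]
contact_force: [1.1, 0.1, -1.7]
gripper_width: 0.689
grasp_force: 44.5
t 7.6 tcp [ 0.6406 -0.1392  0.0179] yaw 86.7 tilt [ 0.003 -0.   ] q [-0.1   0.72  0.31  1.76 -0.31  0.71  1.89]
```

```bash
python3 -m jog '[[0.1,0,0.15,0],[0.1,0,0.25,0],[0.1,0,0.3,0],[0.1,0,0.3,0]]'; python3 -m jog '[[0,0,0,0],[0,0,0,0],[0,0,0,0],[0,0,0,0]]' -1;python3 -m jog '[[0,0,-2,0],[0,0,-6,0],[0,0,-10,0],[0,0,-14,0],[0,0,-18,0],[0,0,-18,0],[0,0,-18,0],[0,0,-18,0]]';  python3 - <<'E'
from h import *
c=cam('wrist');m=hue(c,170,12,80,near=(253,190)); print(zmed(c,m),np.round(rect(c,m,.028),1));plan((.423,.169,.2,73))
save(c,'w4.png')
E
```

```text
t: 7.92
eef_pos: [0.639, -0.1389, 0.0147]
tool_rot: [0.001, 0.029, 1.0, 0.0]
contact_force: [-2.6, 1.4, 6.2]
gripper_width: 0.69
grasp_force: 45.3
t: 8.25
eef_pos: [0.6385, -0.1388, 0.0133]
tool_rot: [0.0, 0.029, 1.0, 0.0]
contact_force: [0.1, 0.1, 0.4]
gripper_width: 1.0
grasp_force: 0.0
t: 8.92
eef_pos: [0.638, -0.1385, 0.1929]
tool_rot: [-0.0, 0.029, 1.0, 0.0]
contact_force: [-1.4, 0.1, -0.0]
gripper_width: 0.997
grasp_force: 0.0
0.027849408649276652 [ 639.  -138.6   88.1   60.2   -3.2]
t 9.0 tcp [ 0.6375 -0.1384  0.1919] yaw 86.7 tilt [-0.002  0.001] q [-0.17  0.5   0.4   1.67 -0.22  1.02  1.82]
[23.19 29.45 -0.74] spin 0.239
```

View pics/w4.png

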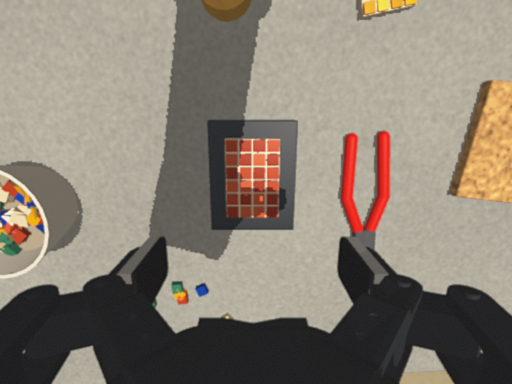

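Red lies centred on the slate, at (252,178) in the wrist view and (639,-138.6) mm measured. Next is the board.

```bash
python3 -m jog '[[18,29.5,-0.7,0.239],[18,29.5,-0.7,0.239],[18,29.5,-0.7,0.239],[18,29.5,-0.7,0.239],[18,29.5,-0.7,0.239],[18,29.5,-0.7,0.239],[18,29.5,-0.7,0.239],[18,29.5,-0.7,0.239],[18,29.5,-0.7,0.239],[23.2,29.5,-0.7,0.239],[23.2,29.5,-0.7,0.239],[23.2,29.5,-0.7,0.239],[23.2,29.5,-0.7,0.239],[23.2,29.5,-0.7,0.239],[23.2,29.5,-0.7,0.239]]';  python3 - <<'E'
from h import *
c=cam('wrist');save(c,'w5.png');t=cam('top')
m=hue(c,8,28,50,120,near=(250,180)); z=zmed(c,m); x,y,w,h,a=rect(c,m,.012)
mt=seg(t,(210,218),30); print(z,np.round((x,y,w,h,a),1),'top',np.round(rect(t,mt,.012),1),'tri',tri(c,cen(m),t,cen(mt)))
plan((x/1e3,y/1e3,-.001,a+90))
E
```

```text
t: 10.22
eef_pos: [0.4249, 0.1686, 0.2001]
tool_rot: [0.0, 0.149, 0.989, -0.0]
contact_force: [-0.2, -0.6, 0.6]
gripper_width: 1.001
grasp_force: 0.0
0.012136009151844485 [425.4 169.1 101.2  65.7 -16.9] top [424.7 172.7 280.6 276.1 -88.4] tri (array([0.41662253, 0.17154664, 0.04162377]), np.float64(5.085742688915867e-05))
t 10.3 tcp [0.4247 0.1687 0.2002] yaw 72.9 tilt [ 0. -0.] q [-0.85  0.15  0.38  2.11 -0.07  0.89  0.84]
[-0.05  0.06 20.12] spin -0.003
```

View pics/w5.png

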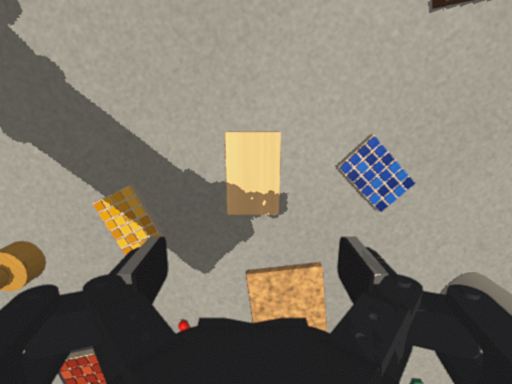

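The small board is centred under the hand at (253,172), with blue at (377,173). The arm hides the board in the top view, but the earlier free top view agrees. I'll grip it.

```bash
python3 -m jog '[[-0.05,0.05,4,0],[-0.05,0.05,8,0],[-0.05,0.05,12,0],[-0.05,0.05,15,0],[-0.05,0.05,17,0],[-0.05,0.05,18.5,0],[-0.05,0.05,19.5,0],[-0.05,0.05,20.1,0],[-0.05,0.05,20.1,0],[-0.05,0.05,20.1,0]]'; python3 -m jog '[[0,0,0,0],[0,0,0,0],[0,0,0,0],[0,0,0,0],[0,0,0,0],[0,0,0,0],[0,0,0,0]]' 1 40; python3 -m jog '[[0,0,-1,0],[0,0,-3,0],[0,0,-7,0],[0,0,-11,0],[0,0,-15,0],[0,0,-19,0],[0,0,-20,0],[0,0,-20,0],[0,0,-20,0],[0,0,-20,0]]'
python3 - <<'E'
from h import *
c=cam('wrist');save(c,'w6.png')
m=hue(c,8,28,50,60,near=(250,240)); z=zmed(c,m); print('held top z',z)
e=[(u,np.flatnonzero(m[:,u])[0]-.5) for u in range(205,303,3)]
p=ray(c,e,z); print('near edge mean',p.mean(0),len(p))
plan((.639,-.1387,.15,86.7),(.639,-.1387,.0285,86.7))
E
```

```text
t: 11.15
eef_pos: [0.425, 0.1695, -0.0004]
tool_rot: [0.0, 0.148, 0.989, 0.0]
contact_force: [-0.1, -0.7, 0.3]
gripper_width: 0.998
grasp_force: 0.0
t: 11.73
eef_pos: [0.4251, 0.1699, 0.0005]
tool_rot: [0.001, 0.148, 0.989, 0.001]
contact_force: [-0.6, -0.2, 8.4]
gripper_width: 0.735
grasp_force: 41.9
t: 12.57
eef_pos: [0.4234, 0.1691, 0.1984]
tool_rot: [-0.001, 0.148, 0.989, -0.0]
contact_force: [-0.3, -0.5, -0.1]
gripper_width: 0.729
grasp_force: 44.8
held top z 0.20987985526730918
near edge mean [0.37516349 0.18439562 0.20987986] 33
t 12.6 tcp [0.4233 0.1689 0.198 ] yaw 73.0 tilt [-0.002 -0.002] q [-0.88  0.16  0.41  2.12 -0.08  0.89  0.85]
[-29.63 -23.1    4.8 ] spin -0.239
[-29.65 -23.07  16.95] spin -0.239
```

View pics/w6.png

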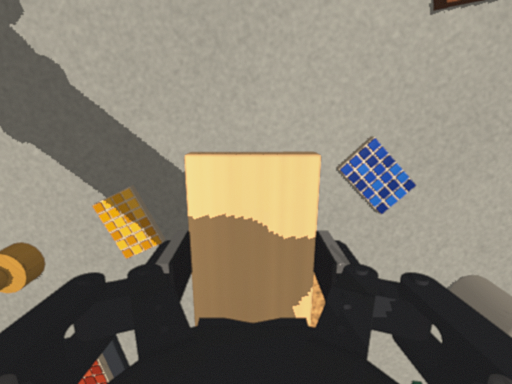

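The board is held square: top 12 mm above the TCP, centre on the TCP. I'll carry it over.

```bash
python3 -m jog '[[-4,0,0,0],[-29.6,-23.1,4.8,-0.239],[-29.6,-23.1,4.8,-0.239],[-29.6,-23.1,4.8,-0.239],[-29.6,-23.1,4.8,-0.239],[-29.6,-23.1,4.8,-0.239],[-29.6,-23.1,4.8,-0.239],[-29.6,-23.1,4.8,-0.239],[-29.6,-23.1,4.8,-0.239],[-29.6,-23.1,4.8,-0.239],[-29.6,-23.1,4.8,-0.239],[-29.6,-23.1,4.8,-0.239],[-29.6,-23.1,4.8,-0.239],[-29.6,-23.1,4.8,-0.239],[-29.6,-23.1,4.8,-0.239],[-29.6,-23.1,4.8,-0.239]]'; python3 -c "
from h import *
plan((.639,-.1387,.0285,86.7))"
```

```text
t: 13.95
eef_pos: [0.6398, -0.1365, 0.1513]
tool_rot: [-0.0, 0.028, 1.0, 0.0]
contact_force: [0.2, -0.0, -0.1]
gripper_width: 0.728
grasp_force: 44.8
t 13.9 tcp [ 0.6398 -0.1365  0.1513] yaw 86.8 tilt [-0.     0.001] q [-0.2   0.56  0.45  1.7  -0.28  0.95  1.87]
[ 0.07 -0.23 12.28] spin 0.002
```

```bash
python3 -m jog '[[0.1,-0.2,4,0],[0.1,-0.2,8,0],[0.1,-0.2,10,0],[0.1,-0.2,11,0],[0.1,-0.2,11.5,0],[0.1,-0.2,11.9,0],[0.1,-0.2,11.9,0],[0.1,-0.2,11.9,0],[0.1,-0.2,11.9,0]]'; python3 -c "
from h import *
plan((.639,-.1387,.028,86.7))"
```

```text
t: 14.7
eef_pos: [0.6399, -0.1402, 0.0338]
tool_rot: [0.001, 0.029, 1.0, -0.0]
contact_force: [0.0, -0.7, -1.0]
gripper_width: 0.729
grasp_force: 44.8
t 14.7 tcp [ 0.6399 -0.1402  0.0338] yaw 86.7 tilt [ 0.003 -0.   ] q [-0.14  0.7   0.38  1.76 -0.36  0.74  1.93]
[0.1  0.14 0.58] spin -0.000
```

```bash
python3 -m jog '[[0.1,0.15,0.25,0],[0.1,0.15,0.45,0],[0.1,0.15,0.55,0],[0.1,0.15,0.55,0],[0.1,0.15,0.55,0]]'; python3 -m jog '[[0,0,0,0],[0,0,0,0],[0,0,0,0],[0,0,0,0]]' -1;python3 -m jog '[[0,0,-2,0],[0,0,-6,0],[0,0,-10,0],[0,0,-14,0],[0,0,-17,0],[0,0,-17,0],[0,0,-17,0],[0,0,-17,0]]';  python3 - <<'E'
from h import *
c=cam('wrist');m=hue(c,8,28,50,60,near=(253,190)); print(zmed(c,m),np.round(rect(c,m,.04),1));plan((.466,.309,.2,117.7))
save(c,'w7.png')
E
```

```text
t: 15.12
eef_pos: [0.6384, -0.1381, 0.0286]
tool_rot: [0.001, 0.029, 1.0, 0.001]
contact_force: [-4.2, 2.4, 13.6]
gripper_width: 0.73
grasp_force: 46.2
t: 15.45
eef_pos: [0.6378, -0.1383, 0.0266]
tool_rot: [-0.0, 0.029, 1.0, 0.0]
contact_force: [-0.8, -0.3, 0.1]
gripper_width: 1.001
grasp_force: 0.0
t: 16.12
eef_pos: [0.6374, -0.1381, 0.196]
tool_rot: [-0.001, 0.029, 1.0, 0.0]
contact_force: [-0.8, 0.6, 0.0]
gripper_width: 0.996
grasp_force: 0.0
0.040099002660588745 [ 639.1 -138.1  101.3   65.7   -3.2]
t 16.2 tcp [ 0.637  -0.138   0.1953] yaw 86.7 tilt [-0.003  0.   ] q [-0.22  0.51  0.47  1.67 -0.26  1.03  1.85]
[19.65 43.64 -0.41] spin -0.541
```

The board sits at (639.1,-138.1), z 40 mm, at -3.2°. Blue is next.

```bash
python3 -m jog '[[19.6,43.6,-0.4,-0.541],[19.6,43.6,-0.4,-0.541],[19.6,43.6,-0.4,-0.541],[19.6,43.6,-0.4,-0.541],[19.6,43.6,-0.4,-0.541],[19.6,43.6,-0.4,-0.541],[19.6,43.6,-0.4,-0.541],[19.6,43.6,-0.4,-0.541],[19.6,43.6,-0.4,-0.541],[19.6,43.6,-0.4,-0.541],[19.6,43.6,-0.4,-0.541],[19.6,43.6,-0.4,-0.541],[19.6,43.6,-0.4,-0.541],[19.6,43.6,-0.4,-0.541],[19.6,43.6,-0.4,-0.541],[19.6,43.6,-0.4,-0.541]]';  python3 - <<'E'
from h import *
c=cam('wrist');save(c,'w8.png')
m=hue(c,98,125,90,40,near=(250,180)); z=zmed(c,m); x,y,w,h,a=rect(c,m,.014)
print(z,np.round((x,y,w,h,a),1))
plan((x/1e3,y/1e3,.0005,a+90))
E
```

```text
t: 17.5
eef_pos: [0.468, 0.3062, 0.2001]
tool_rot: [-0.001, -0.238, 0.971, -0.001]
contact_force: [-0.7, -0.2, -0.7]
gripper_width: 0.998
grasp_force: 0.0
0.01373222531639659 [468.7 309.8  76.9  50.9  27.6]
t 17.6 tcp [0.4681 0.3063 0.2003] yaw 117.5 tilt [-0.001 -0.001] q [-0.87  0.32  0.21  1.88 -0.08  0.95  1.44]
[-0.24  0.3  19.98] spin -0.001
```

View pics/w8.png

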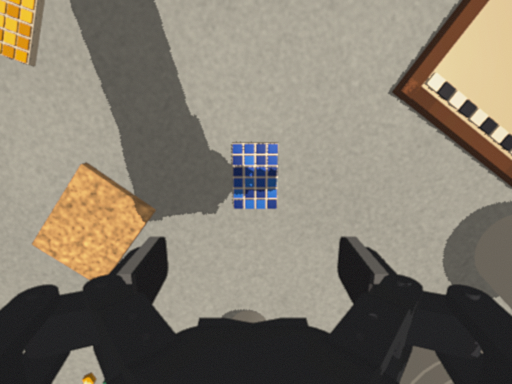

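Blue is centred at (255,176) and nothing is close to the fingers. I'll grip it.

```bash
python3 -m jog '[[-0.25,0.3,4,0],[-0.25,0.3,8,0],[-0.25,0.3,12,0],[-0.25,0.3,15,0],[-0.25,0.3,17,0],[-0.25,0.3,18.5,0],[-0.25,0.3,19.5,0],[-0.25,0.3,20,0],[-0.25,0.3,20,0],[-0.25,0.3,20,0]]'; python3 -m jog '[[0,0,0,0],[0,0,0,0],[0,0,0,0],[0,0,0,0],[0,0,0,0],[0,0,0,0],[0,0,0,0]]' 1 40; python3 -m jog '[[0,0,-1,0],[0,0,-3,0],[0,0,-7,0],[0,0,-11,0],[0,0,-15,0],[0,0,-19,0],[0,0,-20,0],[0,0,-20,0],[0,0,-20,0],[0,0,-20,0]]'
python3 - <<'E'
from h import *
c=cam('wrist');save(c,'w9.png')
m=hue(c,98,125,90,40,near=(250,240)); z=zmed(c,m); print('held top z',z)
e=[(u,np.flatnonzero(m[:,u])[0]-.5) for u in range(215,293,3)]
p=ray(c,e,z); print('near edge mean',p.mean(0),len(p), 'to tcp',np.linalg.norm((p.mean(0)-bot.get_obs()['eef_pos'])[:2]))
plan((.639,-.1383,.15,86.7))
E
```

```text
t: 18.38
eef_pos: [0.469, 0.3119, 0.0014]
tool_rot: [0.0, -0.239, 0.971, 0.0]
contact_force: [-0.2, -0.7, 1.0]
gripper_width: 0.996
grasp_force: 0.0
t: 18.97
eef_pos: [0.469, 0.3123, 0.0021]
tool_rot: [0.001, -0.239, 0.971, 0.0]
contact_force: [-0.5, -0.4, 6.7]
gripper_width: 0.616
grasp_force: 41.6
t: 19.8
eef_pos: [0.467, 0.3113, 0.1991]
tool_rot: [-0.001, -0.239, 0.971, -0.001]
contact_force: [-0.9, -0.3, -1.9]
gripper_width: 0.616
grasp_force: 43.1
held top z 0.21101560674687014Traceback (most recent call last):
  File "<stdin>", line 4, in <module>
IndexError: index 0 is out of bounds for axis 0 with size 0
```

Run:
```python
from h import *
c=cam('wrist')
m=hue(c,98,125,90,40,near=(250,240),k=11); z=zmed(c,m); print('held top z',z,m.sum())
uu=[u for u in np.flatnonzero(m.any(0))][6:-6:3]
e=[(u,np.flatnonzero(m[:,u])[0]-.5) for u in uu]
p=ray(c,e,z); d=p.mean(0)-bot.get_obs()['eef_pos'];print(len(p),uu[0],uu[-1],'edge along piece x',d[:2]@[np.cos(np.radians(27.6)),np.sin(np.radians(27.6))],d)
plan((.639,-.1383,.15,86.7))
```

```text
held top z 0.21049550297865427 14499
33 204 300 edge along piece x -0.04022164246489607 [-0.03566308 -0.0185991   0.01181628]
t 19.9 tcp [0.4671 0.3112 0.1987] yaw 117.7 tilt [-0.003 -0.003] q [-0.88  0.33  0.22  1.87 -0.09  0.95  1.44]
[  5.65 -47.79   4.94] spin 0.541
```

Blue is held with its underside 2 mm below the TCP and its centre about 1.4 mm to the near side. I'll carry it over.

```bash
python3 -m jog '[[5.5,-47.8,4.9,0.541],[5.5,-47.8,4.9,0.541],[5.5,-47.8,4.9,0.541],[5.5,-47.8,4.9,0.541],[5.5,-47.8,4.9,0.541],[5.5,-47.8,4.9,0.541],[5.5,-47.8,4.9,0.541],[5.5,-47.8,4.9,0.541],[5.5,-47.8,4.9,0.541],[5.5,-47.8,4.9,0.541],[5.5,-47.8,4.9,0.541],[5.5,-47.8,4.9,0.541],[5.5,-47.8,4.9,0.541],[5.5,-47.8,4.9,0.541],[5.5,-47.8,4.9,0.541],[5.5,-47.8,4.9,0.541]]'; python3 -c "
from h import *
plan((.6404,-.1383,.048,86.7))"
```

```text
t: 21.23
eef_pos: [0.6412, -0.1346, 0.1509]
tool_rot: [-0.001, 0.028, 1.0, 0.001]
contact_force: [0.4, 0.3, -0.7]
gripper_width: 0.615
grasp_force: 43.1
t 21.2 tcp [ 0.6412 -0.1346  0.1509] yaw 86.8 tilt [-0.002  0.001] q [-0.18  0.55  0.42  1.7  -0.27  0.95  1.85]
[ 0.04 -0.38 10.28] spin 0.002
```

```bash
python3 -m jog '[[0.1,-0.2,4,0],[0.1,-0.2,7,0],[0.1,-0.2,9,0],[0.1,-0.2,9.9,0],[0.1,-0.2,10.2,0],[0.1,-0.2,10.2,0],[0.1,-0.2,10.2,0],[0.1,-0.2,10.2,0]]'; python3 -c "
from h import *
plan((.6404,-.1383,.0418,86.7))"
```

```text
t: 21.9
eef_pos: [0.6418, -0.1388, 0.0516]
tool_rot: [0.001, 0.029, 1.0, -0.0]
contact_force: [-1.2, 0.0, -1.9]
gripper_width: 0.623
grasp_force: 43.0
t 21.9 tcp [ 0.6418 -0.1388  0.0516] yaw 86.7 tilt [ 0.003 -0.   ] q [-0.14  0.68  0.37  1.75 -0.33  0.77  1.9 ]
[0.14 0.04 0.98] spin 0.000
```

```bash
python3 -m jog '[[0.1,0,0.3,0],[0.1,0,0.5,0],[0.1,0,0.65,0],[0.1,0,0.7,0],[0.1,0,0.7,0],[0.1,0,0.7,0]]'; python3 -c "
from h import *
plan((.6404,-.1383,.0418,86.7))"
```

```text
t: 22.4
eef_pos: [0.6395, -0.1388, 0.0428]
tool_rot: [-0.0, 0.029, 1.0, 0.0]
contact_force: [-1.2, 0.4, -2.3]
gripper_width: 0.616
grasp_force: 43.1
t 22.4 tcp [ 0.6395 -0.1388  0.0428] yaw 86.7 tilt [-0.  0.] q [-0.14  0.69  0.36  1.76 -0.33  0.76  1.91]
[-0.08  0.05  0.1 ] spin -0.000
```

```bash
python3 -m jog '[[-0.05,0,0.05,0],[-0.1,0.05,0.12,0],[-0.1,0.05,0.15,0],[-0.1,0.05,0.15,0]]'; python3 -m jog '[[0,0,0,0],[0,0,0,0],[0,0,0,0],[0,0,0,0]]' -1;python3 -m jog '[[0,0,-2,0],[0,0,-6,0],[0,0,-10,0],[0,0,-14,0],[0,0,-16,0],[0,0,-16,0],[0,0,-16,0],[0,0,-16,0]]';  python3 - <<'E'
from h import *
c=cam('wrist');m=hue(c,98,125,90,40,near=(253,190)); print(zmed(c,m),np.round(rect(c,m,.054),1));plan((.46,-.155,.2,86.7))
save(c,'w10.png')
E
```

```text
t: 22.73
eef_pos: [0.6403, -0.1388, 0.0421]
tool_rot: [-0.0, 0.029, 1.0, -0.0]
contact_force: [-3.0, -0.5, 5.9]
gripper_width: 0.62
grasp_force: 43.9
t: 23.07
eef_pos: [0.6407, -0.1381, 0.0413]
tool_rot: [0.0, 0.029, 1.0, 0.0]
contact_force: [-0.9, -0.8, 0.7]
gripper_width: 1.002
grasp_force: 0.0
t: 23.73
eef_pos: [0.64, -0.1378, 0.2003]
tool_rot: [-0.001, 0.029, 1.0, 0.0]
contact_force: [0.4, 0.3, -0.7]
gripper_width: 0.997
grasp_force: 0.0
0.053774306946977796 [ 639.1 -138.4   75.7   50.3   -3.3]
t 23.8 tcp [ 0.6396 -0.1378  0.1997] yaw 86.7 tilt [-0.003  0.001] q [-0.2   0.5   0.44  1.66 -0.24  1.04  1.84]
[ 1.783e+01 -2.750e+00  1.000e-02] spin 0.000
```

View pics/w10.png

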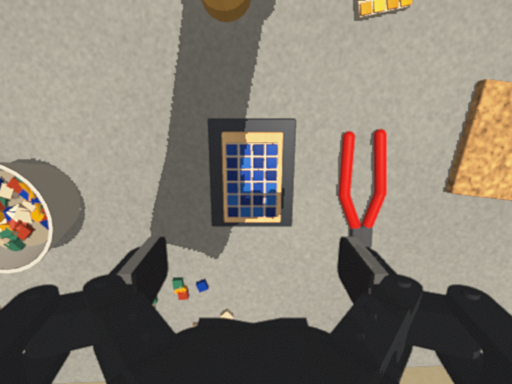

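The stack is well centred, with blue at (252,181) and z 53.8 mm. Now the weight.

```bash
python3 -m jog '[[19,-2.7,0,0],[19,-2.7,0,0],[19,-2.7,0,0],[19,-2.7,0,0],[19,-2.7,0,0],[19,-2.7,0,0],[19,-2.7,0,0],[19,-2.7,0,0],[19,-2.7,0,0],[19,-2.7,0,0]]';  cat > wt.py <<'E'
from h import *
def knob(c,show=None):
    P=cloud(c); m=(P[...,2]>.055)&(P[...,2]<.07)&(hue(c,8,30,60,30,near=(250,190),k=3))
    m=cv2.morphologyEx(m.astype(np.uint8),cv2.MORPH_OPEN,np.ones((3,3)))
    n,l,s,_=cv2.connectedComponentsWithStats(m); m=l==1+np.argmax(s[1:,4])
    cs=max(cv2.findContours(m.astype(np.uint8),0,1)[0],key=cv2.contourArea)[:,0]
    z=zmed(c,m); p=ray(c,cs,.062)[:,:2]
    (x,y),r=cv2.minEnclosingCircle((p*1000).astype(np.float32))
    return z,x,y,r,p.mean(0),m
if __name__=='__main__':
    c=cam('wrist'); save(c,'w11.png'); z,x,y,r,pm,m=knob(c); print(z,x,y,r,pm,m.sum())
    P=cloud(c); b=hue(c,8,30,60,30,near=(250,190),k=3); q=P[b]; print('zmax',np.percentile(q[:,2],99),'body rect',np.round(rect(c,b,.034),1))
    plan((x/1e3,y/1e3,.042,86.7))
E
python3 wt.py
```

```text
t: 24.62
eef_pos: [0.4504, -0.154, 0.201]
tool_rot: [-0.0, 0.028, 1.0, -0.0]
contact_force: [-0.5, 0.6, -1.2]
gripper_width: 1.001
grasp_force: 0.0
0.06216266678225427 446.68927001953125 -154.05494689941406 14.244928359985352 [ 0.44629074 -0.1537785 ] 592
zmax 0.06347862272892264 body rect [ 446.3 -154.    56.4   53.4   -4.5]
t 24.7 tcp [ 0.4502 -0.1541  0.201 ] yaw 86.7 tilt [-0.    -0.001] q [-0.24  0.19  0.49  2.08 -0.11  0.9   1.84]
[ 3.50e-01 -1.00e-02  1.59e+01] spin 0.001
```

View pics/w11.png

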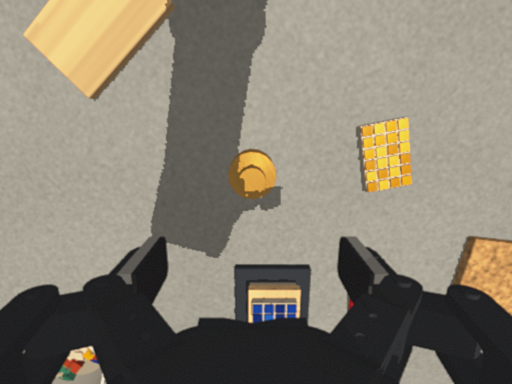

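The weight's knob is at (253,176), centre (446.5,-154) mm, top at 62 mm. I'll descend and grip it.

```bash
python3 -m jog '[[0.35,0,4,0],[0.35,0,8,0],[0.35,0,11,0],[0.35,0,13.5,0],[0.35,0,15,0],[0.35,0,15.7,0],[0.35,0,15.9,0],[0.35,0,15.9,0],[0.35,0,15.9,0],[0.35,0,15.9,0]]'; python3 -m jog '[[0,0,0,0],[0,0,0,0],[0,0,0,0],[0,0,0,0],[0,0,0,0],[0,0,0,0],[0,0,0,0],[0,0,0,0],[0,0,0,0],[0,0,0,0]]' 1 60
python3 - <<'E'
from h import *
c=cam('wrist');save(c,'w12.png');plan()
E
```

```text
t: 25.5
eef_pos: [0.4468, -0.1542, 0.0433]
tool_rot: [0.001, 0.029, 1.0, -0.0]
contact_force: [-0.3, 0.2, 0.6]
gripper_width: 1.001
grasp_force: 0.0
t: 26.33
eef_pos: [0.4459, -0.1543, 0.0426]
tool_rot: [0.0, 0.029, 1.0, 0.0]
contact_force: [-0.9, -0.6, 5.1]
gripper_width: 0.291
grasp_force: 58.6
t 26.4 tcp [ 0.4459 -0.1543  0.0426] yaw 86.7 tilt [ 0. -0.] q [-0.1   0.46  0.37  2.2  -0.33  0.53  2.03]
```

View pics/w12.png

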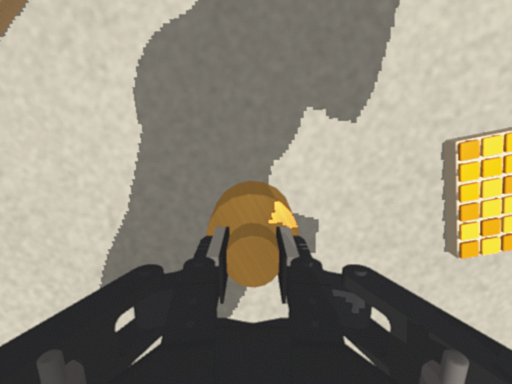

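The knob sits between the pads at (252,258). I'll lift.

```bash
python3 -m jog '[[0,0,-0.5,0],[0,0,-2,0],[0,0,-5,0],[0,0,-8,0],[0,0,-11,0],[0,0,-13,0],[0,0,-14,0],[0,0,-14,0],[0,0,-14,0],[0,0,-14,0]]'
python3 - <<'E'
from h import *
from wt import *
c=cam('wrist'); P=cloud(c); b=hue(c,8,30,60,30,near=(252,258),k=3); print(np.percentile(P[b][:,2],[50,95]))
save(c,'w13.png')
plan((.6395,-.1384,.17,86.7))
E
```

```text
t: 27.22
eef_pos: [0.4445, -0.1535, 0.1807]
tool_rot: [-0.002, 0.029, 1.0, 0.0]
contact_force: [-0.2, -0.7, -6.0]
gripper_width: 0.292
grasp_force: 60.3
[0.17480055 0.2007669 ]
t 27.3 tcp [ 0.4444 -0.1536  0.1806] yaw 86.7 tilt [-0.004  0.   ] q [-0.24  0.22  0.51  2.11 -0.14  0.85  1.86]
[-19.39   2.65   0.99] spin -0.000
```

```bash
python3 -m jog '[[-1,0.1,0,0],[-3,0.4,0,0],[-6,0.8,0,0],[-9,1.2,0,0],[-12,1.6,0,0],[-15,2,0,0],[-17,2.4,0.5,0],[-18.5,2.6,1,0],[-19.3,2.65,1,0],[-19.3,2.65,1,0],[-19.3,2.65,1,0],[-19.3,2.65,1,0]]'; python3 -c "
from h import *
plan((.6395,-.1384,.107,86.7))"
```

```text
t: 28.27
eef_pos: [0.6389, -0.1394, 0.172]
tool_rot: [-0.001, 0.029, 1.0, -0.0]
contact_force: [-0.1, -0.4, -5.9]
gripper_width: 0.289
grasp_force: 60.1
t 28.3 tcp [ 0.6389 -0.1394  0.172 ] yaw 86.6 tilt [-0.001 -0.   ] q [-0.2   0.53  0.46  1.69 -0.27  0.99  1.86]
[-0.07  0.1   6.5 ] spin -0.001
```

```bash
python3 -m jog '[[-0.05,0.1,2,0],[-0.05,0.1,4,0],[-0.05,0.1,5.5,0],[-0.05,0.1,6.3,0],[-0.05,0.1,6.5,0],[-0.05,0.1,6.5,0],[-0.05,0.1,6.5,0],[-0.05,0.1,6.5,0],[-0.05,0.1,6.5,0]]'; python3 -m jog '[[0,0,0.1,0],[0,0,0.2,0],[0,0,0.3,0],[0,0,0.4,0],[0,0,0.5,0],[0,0,0.6,0],[0,0,0.6,0],[0,0,0.6,0],[0,0,0.6,0]]'; python3 -c "
from h import *
plan((.6395,-.1384,.0963,86.7))"
```

```text
t: 29.02
eef_pos: [0.6413, -0.1379, 0.1085]
tool_rot: [0.001, 0.029, 1.0, -0.0]
contact_force: [-0.7, 0.5, -4.6]
gripper_width: 0.285
grasp_force: 60.2
t: 29.77
eef_pos: [0.6406, -0.1378, 0.1013]
tool_rot: [-0.0, 0.029, 1.0, -0.0]
contact_force: [-0.1, 0.2, -5.9]
gripper_width: 0.29
grasp_force: 60.2
t 29.8 tcp [ 0.6406 -0.1378  0.1013] yaw 86.7 tilt [-0. -0.] q [-0.18  0.62  0.42  1.73 -0.32  0.86  1.89]
[ 0.11 -0.07  0.5 ] spin -0.000
```

```bash
python3 -m jog '[[0.1,-0.05,0.05,0],[0.1,-0.05,0.1,0],[0.1,-0.05,0.15,0],[0.1,-0.05,0.2,0],[0.1,-0.05,0.25,0],[0.1,-0.05,0.3,0],[0.1,-0.05,0.35,0],[0.1,-0.05,0.35,0],[0.1,-0.05,0.35,0]]'; python3 -m jog '[[0,0,0.03,0],[0,0,0.06,0],[0,0,0.09,0],[0,0,0.12,0],[0,0,0.12,0],[0,0,0.12,0]]'
```

```text
t: 30.52
eef_pos: [0.6396, -0.1382, 0.0978]
tool_rot: [-0.0, 0.029, 1.0, 0.0]
contact_force: [-0.5, -0.3, -5.6]
gripper_width: 0.289
grasp_force: 60.2
t: 31.02
eef_pos: [0.6397, -0.1383, 0.0969]
tool_rot: [0.0, 0.029, 1.0, 0.0]
contact_force: [-0.2, 0.3, -2.1]
gripper_width: 0.293
grasp_force: 60.6
```

```bash
python3 -m jog '[[0,0,0.02,0],[0,0,0.04,0],[0,0,0.05,0],[0,0,0.05,0],[0,0,0.05,0]]'; python3 -m jog '[[0,0,0,0],[0,0,0,0],[0,0,0,0],[0,0,0,0],[0,0,0,0],[0,0,0,0],[0,0,0,0]]' -1; python3 -m jog '[[0,0,-0.5,0],[0,0,-2,0],[0,0,-5,0],[0,0,-9,0],[0,0,-12,0],[0,0,-12,0],[0,0,-12,0],[0,0,-12,0]]'
python3 - <<'E'
from h import *
c=cam('wrist');save(c,'w14.png')
P=cloud(c); h=cv2.cvtColor(c['pixels'],cv2.COLOR_RGB2HSV); k=(P[...,2]>.108)&(P[...,2]<.125)
n,l,s,ct=cv2.connectedComponentsWithStats(k.astype(np.uint8)); i=1+np.argmin(np.where(s[1:,4]>60,np.linalg.norm(ct[1:]-(253,180),axis=1),1e9))
cs=cv2.findContours((l==i).astype(np.uint8),0,1)[0][0][:,0]
print(s[i],'knob top z',np.median(P[l==i][:,2]),cv2.minEnclosingCircle((ray(c,cs,.116)[:,:2]*1000).astype(np.float32)))
b=hue(c,98,125,90,40,near=(253,190),k=15); print('blue z',zmed(c,b)); plan()
E
```

```text
t: 31.43
eef_pos: [0.6398, -0.1384, 0.0968]
tool_rot: [0.0, 0.029, 1.0, 0.0]
contact_force: [-3.6, 1.0, 5.9]
gripper_width: 0.293
grasp_force: 61.3
t: 32.02
eef_pos: [0.6396, -0.1382, 0.0961]
tool_rot: [0.0, 0.029, 1.0, -0.0]
contact_force: [-0.9, -0.5, 0.1]
gripper_width: 0.998
grasp_force: 0.0
t: 32.68
eef_pos: [0.6392, -0.138, 0.2159]
tool_rot: [-0.0, 0.029, 1.0, 0.0]
contact_force: [-0.3, -0.1, -0.4]
gripper_width: 1.001
grasp_force: 0.0
[237 179  31  32 780] knob top z 0.11604785981538526 ((640.1289672851562, -138.33543395996094), 14.568557739257812)
blue z 0.05385499293731083
t 32.7 tcp [ 0.6388 -0.1378  0.215 ] yaw 86.7 tilt [-0.002  0.   ] q [-0.22  0.49  0.48  1.65 -0.25  1.06  1.84]
```

View pics/w14.png

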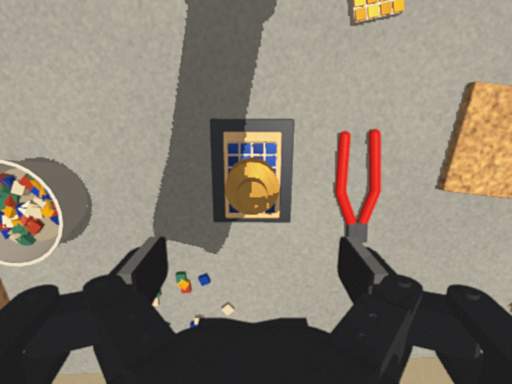

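The weight stands upright at (252,187) on the stack. Its knob top measures 116 mm, centred at (640.1,-138.3), and the gripper is clear.

```bash
python3 -m jog '[[0,0,0,0],[0,0,0,0],[0,0,0,0],[0,0,0,0]]' >/dev/null; python3 -c "
from station import bot
print(bot.hand_in())"
```

```text
the job is handed in; nothing more can be done
None
```

The stack (red sample, plywood board, blue sample, upright brass weight) is built on the slate bed, with every piece measured within about 2 mm of centre; the job is handed in, but no verdict was returned.

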